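# Open a clamp of unknown thread and lay its straightedge flush to a plate

### The job

Loosen the clamp's wing nut by about a radian: it may have a reverse thread, so feel which way it gives. Then slide the straightedge out from under the raised jaw and lay it flat on the white scribing board, one long side flush against the free edge of the glass plate (towards the robot) and covering that whole edge; leave the clamp open and the other things where they stand.

Things in the scene. Friction and masses are not known exactly. Their poses are not given: they have to be found in the camera images.
- nut_grip (a point): the clamp's wing nut: upright steel bar 80 mm long, 14 mm thick, from 62 to 96 mm above the bench, on the clamp block. Point: on its vertical turning axis, 84 mm above the bench; x along the bar (turns with it), y across its thickness. It turns in place without rising, with slight friction (0.12 N m), and stays where left
- nut (a joint): angle of the wing nut, rad, anticlockwise from above positive, about 0 when tight. Thread right-hand or reverse: cannot be seen, changes from time to time. Tightening meets a hard stop within 0.15 rad; loosening turns freely to a stop at 1.4 (or -1.4); 1 rad opens the clamp
- clamp: the clamp: aluminium block 90 x 90 mm, 50 mm tall, bolted to the bench (10 mm high flanges reach 73 mm from its centre in +y and -y). Origin: centre of its underside, on the bench; its -x axis points from the block along the straightedge
- jaw_foot (a point): jaw foot: steel plate 44 mm wide, reaching 92 mm from the clamp's origin along its -x over the straightedge's head. Point: its top, above its pin. Tight: top 17.5, underside 7.5 mm above the bench, its 8 mm pin down through the hole to 1.5 mm. As the nut loosens, a spring raises foot and pin: 8 to 11 mm at 1 rad; then the straightedge slides out level, away from the block
- rule_mid (a point): steel straightedge, 0.13 to 0.25 kg, flat on the bench: blade 180 x 32 x 5 mm, a 14 mm hole 72 mm from its middle (+x end), and along its middle an upright aluminium finger rib 80 mm long, 12 mm thick, up to 25 mm above the underside. Point: its middle, 12.5 mm above the underside, inside the rib; x along the blade to the hole, z up
- board: scribing board, fixed: white, 200 mm (x) by 210 mm (y), top face 10 mm above the bench. Origin: centre of its underside; its -x side is towards the robot. A green glass plate 90 mm (x) by 130 mm (y), 6 mm thick, is fixed on it, with low metal strips (20 mm above the bench) along three sides
- edge_mid (a point): middle of the glass plate's free long edge (the one without a metal strip, on the robot's side), at the plate's top face, 16 mm above the bench. The edge runs 65 mm each way along the point's y; the plate is on its +x side. The blade's long side is to lie against this edge, on the board's face 6 mm lower
- jar_mid (a point): bystander: clear screw-top jar, 52 mm wide, 60 mm tall; the point is its centre, half-way up. Leave standing where it is
- amber_mid (a point): bystander: amber bottle, 50 mm wide, 110 mm tall; the point is its centre, half-way up. Leave standing where it is
- white_tall_mid (a point): bystander: white bottle, 52 mm wide, 120 mm tall; the point is its centre, half-way up. Leave standing where it is
- white_short_mid (a point): bystander: white bottle, 56 mm wide, 100 mm tall; the point is its centre, half-way up. Leave standing where it is
- spatula_grip (a point): bystander: steel spatula, 160 mm long, lying on the bench; the point is in its handle. Leave where it is
Not all that is in view belongs to the job. There is more than one size of the clamp; the job needs the largest.

How it is judged:
By the outcome, as a careful person would: the job done as asked, in the order asked, and still so for the second after the job is handed in, with the robot touching nothing.
It also fails if it takes over 58 s, if anything falls off the work surface, if the arm or the gripper's body presses on something with over 40 N, if the wrist force passes 120 N, or if a joint passes its speed limit or range.

### The arm

A 6-joint arm with a two-finger parallel gripper is mounted at the origin on the work surface. World frame = base frame: x ahead of the robot, y to its left, z up, the work surface at z = 0. Lengths are in mm, angles in degrees, forces in N, time in s.
With the tool pointing down it reaches from about 300 to 850 mm from the base axis. Payload 4.2 kg.
Tool frame: the origin (TCP) lies midway between the tips of the shut fingers; the grasp point (between the pads) lies 19 mm behind it (env.grasp_offset is the distance from the TCP to the grasp point, in mm); z points along the fingers, y is the line along which they close (so a half turn about z gives the same grasp; the last joint's range is limited). The gripper opens to 91 mm and grips with 3 to 60 N. Pads are 32 mm wide; open, the fingers measure 118 mm over their backs; the gripper's body (76 mm by 178 mm) begins 60 mm behind the grasp point.
Start: joints at [-69.672, 18.312, 89.639, -0, 72.044, -1.146], TCP at [210.505, -535.102, 180.076] pointing down, gripper open.
Joint ranges: [-177.97, 177.97], [-48.28, 115.42], [12.27, 149.76], [-77.06, 257.06], [2.81, 150.46], [-146.56, 146.56]. Speed limits (degrees/s): [147.25, 147.25, 180, 180, 180, 180].

### API

Orientations are given as [roll, pitch, yaw] about the fixed x, y, z axes, in that order (R = Rz(yaw) Ry(pitch) Rx(roll)).
In Python, from workcell import env, optics gives the robot as it stands. The module is installed in compiled form; this text tells all that it offers.
- The arm moves only by the tool send_rows, never from a script. Its argument "targets" is a list that holds one entry, the list of rows, each a list of 7 numbers: the turn, a rotation vector about the world's x, y, z scaled (see below), then the shift along the world's x, y, z scaled (see below), then the closure, from -1 (fully open) to 1 (shut). In form: [[[rx, ry, rz, x, y, z, gripper], ...]]. A call has 1 to 12 rows; each row shifts and turns the commanded pose from where the row before left it; what a row does not reach is not made up. The controller multiplies each number of a shift by 0.2 m and each number of a turn by pi/2 rad. A row lasts 1/10 s, in which the tool goes at most 50 mm and 8.59 degrees, less where a joint would pass 70% of its speed; a pose out of reach is approached as far as the arm can. A call with a number of a shift or a turn outside -1 to 1 is refused whole. A call with a gripper value outside its range is refused whole. The fingers move at their own pace and stop on an object; "grip_force" is the grip in N (left out, the last holds). Time passes only in rows, so rows that do not move let the fingers close. It gives the time, the measured TCP pose, the force, the opening and the grip force at its end, in the units of the state.
- env.state(): the state, without advancing time (a new reading comes with each control period).
- optics.grab_frame(name): name is "side" or "top" or "wrist"; returns (picture, depth): 400x640x3 uint8, red, green, blue; 400x640 float32, mm along the optical axis (not along the pixel's ray), 0 where there is no reading.
- optics.camera_info(name): a dict with "camera_matrix" (3x3 intrinsics, pixels), "R" (3x3) and "t" (3): a world point X has camera coordinates R X + t; the wrist camera has in their place "mount" (4x4, takes a point from camera to tool coordinates, whose origin is the TCP and whose axes are the flange's). Camera axes: x right, y down, z forward; pixel columns grow to the right and rows downward; lengths in mm; the calibration is good to about 2 mm. A picture is of the moment at which its call begins: read the wrist's pose just before it. camera_info takes no time and is no camera call.
- env.job_done(): hands the job in; it is judged then, once.
Trained networks look in the newest picture that a camera, given by its name, has taken for a name from the list of things; names that differ only in an ending like _2 or _b are one class to them, and where a whole thing is asked for, a point or a joint stands for the part that bears it (a point fixed in the world has none). Each returns a list of dicts, best first, with "conf" (0 to 1); they miss things now and then, are a little off and sometimes report something else, mostly with a low value. They report only what shows in the picture. A call takes as long as a camera call. They do not tell look-alikes from the thing itself.
- optics.silhouettes(camera, name): "mask" (400x640 bool, what is visible of it) and "at" ([column, row] in pixels, amid what is visible of it).
- optics.place_of(camera, name): "at" ([column, row] in pixels: a listed point, or the origin of a listed thing).
The state is a dict: "time_s": time; "qpos": joint angles; "qvel": joint speeds; "effort": joint torques, N m; "ee_pos": TCP position; "ee_rot": TCP orientation; "force": force on the tool from outside, world axes, zero at the start; "torque": the same for the moment, N m; "gripper_width": finger opening in mm; "gripper_force": force on a finger pad.
Only numpy, scipy, OpenCV 4.12 (cv2) and the standard library are available. Lean on these libraries where they do the work, as an engineer would, in place of code of your own. Each camera call takes 0.05 s, during which the arm holds its last target. There are 200 camera calls.

## Working session

There is one attempt and no reset: what is moved stays moved. The work goes in short steps, Python scripts to look and compute and a tool call to move; the robot and the scene stay as the last step left them, time stands still between calls to the robot, and variables do not carry over. Pictures are saved under pics/ and viewed, at most 10 in all, crops included, and the job is handed in when it is done.

Besides the shell and the picture viewer there is one more tool, called after "Call:" as name(argument=value, ...) on one line, values as JSON. send_rows: Moves the arm, as the interface text tells. Its arguments: {"type":"object","properties":{"targets":{"type":"array"},"grip_force":{"type":"number"}},"required":["targets"]}

```bash
mkdir -p pics; cat > h.py <<'E'
import numpy as np, cv2
from scipy.spatial.transform import Rotation as Ro
from workcell import env, optics
def pose():
    s=env.state(); return s
def T_tool(s):
    T=np.eye(4); T[:3,:3]=Ro.from_euler('xyz',s['ee_rot'],degrees=True).as_matrix(); T[:3,3]=s['ee_pos']; return T
def ray(cam,px,s=None):
    """origin, dir (camera z=1) in world"""
    c=optics.camera_info(cam); K=np.array(c['camera_matrix'])
    px=np.atleast_2d(px).astype(float)
    d=np.c_[px,np.ones(len(px))]@np.linalg.inv(K).T
    if cam=='wrist':
        M=T_tool(s)@np.array(c['mount']); return M[:3,3],d@M[:3,:3].T
    R=np.array(c['R']);t=np.array(c['t']); return -R.T@t,d@R
def atz(cam,px,z,s=None):
    o,d=ray(cam,px,s); return o+d*((z-o[2])/d[:,2:3])
def cloud(cam,depth,s=None):
    v,u=np.mgrid[0:400,0:640]; o,d=ray(cam,np.c_[u.ravel(),v.ravel()],s)
    return (o+d*depth.reshape(-1,1)).reshape(400,640,3)
E
python3 - <<'E'
from h import *
s=pose(); print(s)
for c in('top','side'):
    p,d=optics.grab_frame(c); cv2.imwrite(f'pics/{c}0.png',p[:,:,::-1]); np.save(f'{c}0.npy',d)
    for n,z in(('nut_grip',84),('clamp',0),('jaw_foot',17.5),('rule_mid',12.5),('edge_mid',16),('board',0),('jar_mid',30),('amber_mid',55),('white_tall_mid',60),('white_short_mid',50),('spatula_grip',5)):
        for r in optics.place_of(c,n)[:3]: print(c,n,round(r['conf'],2),np.round(r['at']),atz(c,r['at'],z).round()[0])
E
```

```text
{'time_s': 0.0, 'qpos': array([-6.96725625e+01,  1.83497959e+01,  8.97065656e+01, -5.73552343e-04,
        7.20423051e+01, -1.14623636e+00]), 'qvel': array([-0.0811138 ,  0.03339032, -0.04545597,  0.00438139,  0.02644385,
        0.06432022]), 'effort': array([ 1.16089272e-03, -4.12460268e+01, -2.31970274e+01,  7.26148998e-02,
        4.54123376e-02, -1.35059254e-04]), 'ee_pos': array([ 210.29239173, -534.56425336,  179.23773568]), 'ee_rot': array([-1.79901342e+02, -1.42855553e-03,  2.14738500e+01]), 'force': array([-0.11047137, -0.98764734, -0.59050275]), 'torque': array([-0.05040265, -0.05204891,  0.00516535]), 'gripper_force': 0.0, 'gripper_width': 91.26934006010508}
top nut_grip 0.63 [399. 207.] [ 593. -206.   84.]
top nut_grip 0.62 [448. 271.] [ 441. -313.   84.]
top nut_grip 0.61 [412. 134.] [ 768. -247.   84.]
top clamp 0.9 [441. 272.] [ 437. -319.    0.]
top clamp 0.68 [406. 137.] [ 782. -249.    0.]
top clamp 0.62 [391. 208.] [ 599. -201.    0.]
top jaw_foot 0.75 [437. 292.] [ 389. -301.   18.]
top jaw_foot 0.7 [390. 238.] [ 522. -192.   18.]
top jaw_foot 0.49 [410. 160.] [ 
[... 777 characters left out ...]
]
side nut_grip 0.58 [309. 141.] [ 751. -216.   84.]
side clamp 0.94 [307. 162.] [ 766. -231.    0.]
side clamp 0.68 [426. 177.] [ 438. -318.    0.]
side clamp 0.68 [259. 290.] [632. 230.   0.]
side jaw_foot 0.54 [381. 187.] [ 524. -199.   18.]
side jaw_foot 0.43 [444. 175.] [ 391. -323.   18.]
side rule_mid 0.7 [402. 197.] [ 461. -189.   12.]
side board 0.73 [341. 195.] [ 613. -139.    0.]
side board 0.66 [257. 292.] [633. 237.  -0.]
side jar_mid 0.71 [372. 209.] [506. -91.  30.]
side white_tall_mid 0.81 [339. 195.] [586. -70.  60.]
side white_tall_mid 0.58 [266. 193.] [752.   4.  60.]
side white_short_mid 0.86 [264. 193.] [764.  -5.  50.]
side spatula_grip 0.72 [388. 249.] [426.  -5.   5.]
```

```bash
python3 - <<'E'
import cv2
p=cv2.imread('pics/top0.png')
cv2.imwrite('pics/topc.png',cv2.resize(p[100:330,160:480],(800,575),interpolation=cv2.INTER_CUBIC))
E
```

```text
(no output)
```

View pics/topc.png

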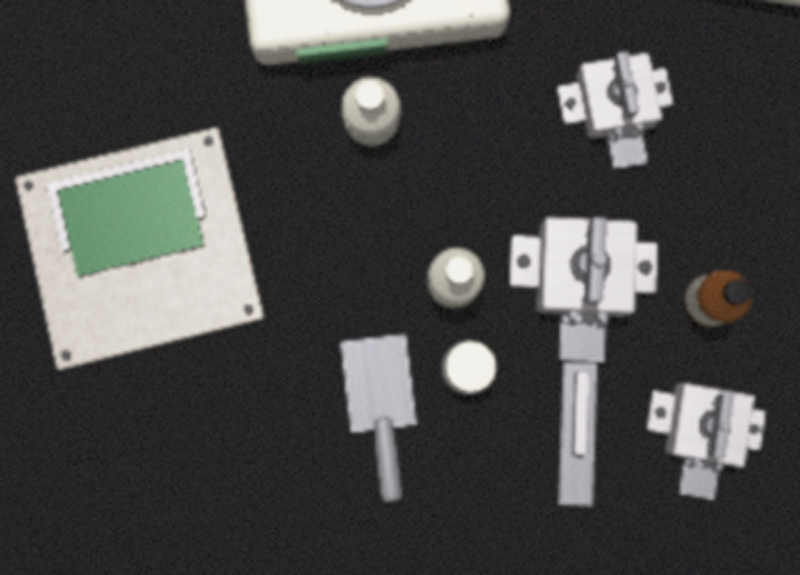

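View pics/side0.png

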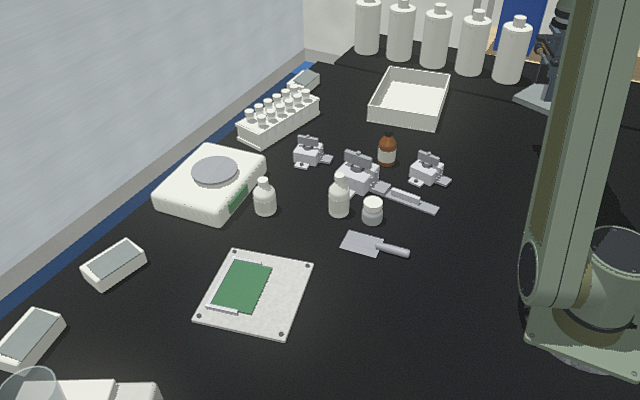

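The top crop shows the straightedge under the middle (largest) clamp. The nut is at crop (597,262), the rule rib at (581,413), and the board and glass are at the left with the free edge facing the robot. Next I move above the nut for a wrist view.

Call:
send_rows(targets=[[[0,0,-0.0217,0.17,0.15,0.05,-1],[0,0,-0.0217,0.17,0.15,0.05,-1],[0,0,-0.0217,0.17,0.15,0.05,-1],[0,0,-0.0217,0.17,0.15,0.05,-1],[0,0,-0.0217,0.17,0.15,0.05,-1],[0,0,-0.0217,0.17,0.15,0.05,-1],[0,0,-0.0217,0.17,0.15,0.05,-1],[0,0,-0.0217,0.17,0.15,0.05,-1],[0,0,-0.0217,0.17,0.15,0,-1],[0,0,-0.0217,0.17,0.15,0,-1],[0,0,-0.0217,0.17,0.15,0,-1],[0,0,0,0,0,0,-1]]])

```text
time_s: 2.4
ee_pos: [588.0, -201.0, 259.1]
ee_rot: [-179.9, -0.1, 0.3]
force: [0.1, 0.6, -0.7]
gripper_width: 91.0
gripper_force: 0.0
```

```bash
python3 - <<'E'
from h import *
s=pose(); print(s['ee_pos'],s['ee_rot'],s['time_s'],s['qpos'])
p,d=optics.grab_frame('wrist'); cv2.imwrite('pics/w1.png',p[:,:,::-1]); np.save('w1.npy',d)
C=cloud('wrist',d,s); ok=d>0
def rect(m,n):
    q=C[m][:,:2].astype(np.float32); r=cv2.minAreaRect(q); print(n,m.sum(),np.round(r[0],1),np.round(r[1],1),round(r[2],1),C[m][:,2].mean().round(1))
near=ok&(np.hypot(C[...,0]-597,C[...,1]+204)<70)
rect(near&(C[...,2]>88)&(C[...,2]<102),'nut'); rect(near&(abs(C[...,2]-50)<5),'block')
for n,z in(('nut_grip',84),('clamp',0),('jaw_foot',17.5),('rule_mid',12.5)):
    for r in optics.place_of('wrist',n)[:2]: print(n,round(r['conf'],2),np.round(r['at']),atz('wrist',r['at'],z,s).round(1)[0])
E
```

```text
[ 588.00179622 -201.04234692  259.08873813] [-1.79884288e+02 -5.71284806e-02  2.97935643e-01] 2.4 [-20.01267087  20.64059697  74.91645771   0.1289562   84.42954754
  69.67683307]
nut 590 [ 601.3 -206.1] [13.9 79.7] 84.7 95.6
block 2924 [ 597.3 -205.8] [90.  97.9] 85.7 49.5
nut_grip 0.69 [326. 171.] [ 599.6 -207.2   84. ]
nut_grip 0.64 [398. 268.] [ 455.  -316.8   84. ]
clamp 0.94 [349.  45.] [ 780.8 -242.1    0. ]
clamp 0.93 [324. 164.] [ 599.3 -206.3    0. ]
jaw_foot 0.9 [325. 206.] [ 531.4 -207.2   17.5]
jaw_foot 0.85 [358.  87.] [ 718.6 -255.4   17.5]
rule_mid 0.57 [321. 247.] [ 456.2 -201.5   12.5]
```

View pics/w1.png

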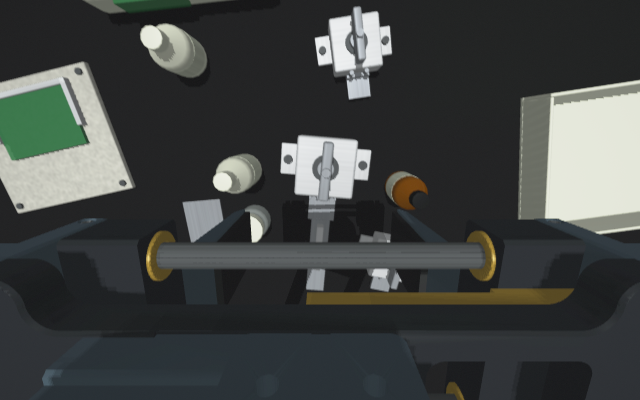

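Call:
send_rows(targets=[[[0,0,-0.031,0.066,-0.025,0,-1],[0,0,-0.031,0,0,-0.24,-1],[0,0,0,0,0,-0.24,-0.5],[0,0,0,0,0,-0.24,-0.3],[0,0,0,0,0,-0.2,0],[0,0,0,0,0,-0.05,0],[0,0,0,0,0,0,0]]], grip_force=15)

```text
time_s: 3.35
ee_pos: [596.5, -210.8, 65.3]
ee_rot: [-180.0, 0.1, -5.7]
force: [-0.1, 0.2, 1.0]
gripper_width: 54.3
gripper_force: 0.0
```

Call:
send_rows(targets=[[[0,0,0,0.024,0.022,0,0],[0,0,0,0,0,0,0]]])

```text
time_s: 3.55
ee_pos: [605.0, -206.1, 69.0]
ee_rot: [179.9, -0.3, -5.6]
force: [-0.5, 0.6, -0.2]
gripper_width: 45.5
gripper_force: 0.0
```

```bash
python3 - <<'E'
from h import *
s=pose(); print(s['ee_pos'],s['ee_rot'],s['qvel'],s['torque'])
p,d=optics.grab_frame('wrist'); cv2.imwrite('pics/w2.png',p[:,:,::-1]); np.save('w2.npy',d)
C=cloud('wrist',d,s); ok=d>0
def rect(m,n):
    q=C[m][:,:2].astype(np.float32); r=cv2.minAreaRect(q); print(n,m.sum(),np.round(r[0],1),np.round(r[1],1),round(r[2],1),C[m][:,2].mean().round(1))
near=ok&(np.hypot(C[...,0]-597,C[...,1]+204)<70)
rect(near&(abs(C[...,2]-96)<3)&(abs(C[...,1]+206)<20),'nut'); rect(near&(abs(C[...,2]-50)<3),'block')
E
```

```text
[ 605.03715868 -206.12686237   69.04258786] [179.92928995  -0.3376057   -5.58275548] [-0.22039591 -0.1062143   0.93366971 -0.58346465 -0.01421794 -0.34283434] [ 0.07518766  0.00928201 -0.06523012]
nut 1425 [ 601.6 -206. ] [13.7 79.2] 85.0 95.2
block 5496 [ 597.1 -205.8] [88.7 97.6] 85.6 49.7
```

View pics/w2.png

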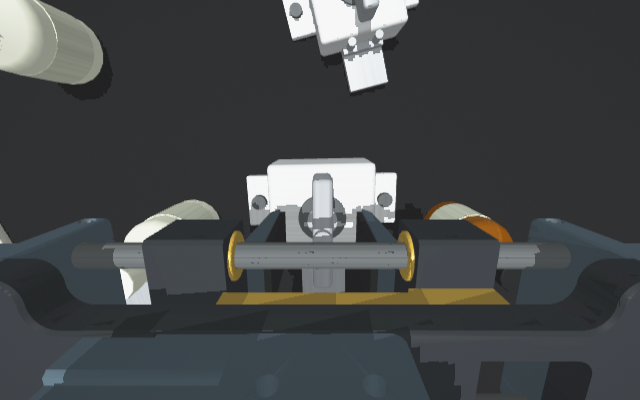

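Call:
send_rows(targets=[[[0,0,0,-0.01,0,0,0.5],[0,0,0,0,0,0,1],[0,0,0,0,0,0,1],[0,0,0,0,0,0,1]]], grip_force=25)

```text
time_s: 4.0
ee_pos: [600.5, -205.7, 66.2]
ee_rot: [180.0, -0.0, -5.6]
force: [-0.2, -0.3, 0.3]
gripper_width: 16.8
gripper_force: 0.0
```

```bash
python3 -c "
from h import *
s=pose(); print(s)"
```

```text
{'time_s': 4.0, 'qpos': array([-1.99425050e+01,  2.84946145e+01,  9.05709000e+01, -7.95762293e-03,
        6.09218089e+01,  7.56481118e+01]), 'qvel': array([-0.0222832 ,  0.23860052,  0.13021396, -0.05912869,  0.00606309,
       -0.01949097]), 'effort': array([ 7.16918716e-03, -4.86170304e+01, -2.11622590e+01,  4.68384626e-02,
       -6.49220869e-02,  1.10401309e-04]), 'ee_pos': array([ 600.50809509, -205.69903295,   66.2395745 ]), 'ee_rot': array([ 1.79990119e+02, -1.05566710e-02, -5.58674921e+00]), 'force': array([-0.20999061, -0.31242882,  0.25254792]), 'torque': array([0.00214629, 0.03213787, 0.0479884 ]), 'gripper_force': 0.0, 'gripper_width': 16.79502819736674}
```

Try anticlockwise gently (about 5°, then 10°).

Call:
send_rows(targets=[[[0,0,0,0,0,0,1],[0,0,0,0,0,0,1],[0,0,0.03,0,0,0,1],[0,0,0.03,0,0,0,1],[0,0,0,0,0,0,1]]])

```text
time_s: 4.5
ee_pos: [600.5, -205.7, 66.0]
ee_rot: [-180.0, 0.0, -0.2]
force: [0.3, -0.6, 0.7]
gripper_width: 0.5
gripper_force: 0.0
```

```bash
python3 -c "
from h import *
s=pose(); print(s['torque'],s['qpos'],s['effort'],s['ee_rot'],s['gripper_width'])"
```

```text
[0.12696453 0.05120786 0.04484879] [-1.99434086e+01  2.85186003e+01  9.05741547e+01 -3.47877578e-03
  6.09166322e+01  7.02530614e+01] [ 9.95819515e-03 -4.85061371e+01 -2.11202806e+01  5.25370496e-02
 -5.65812690e-02 -2.14751959e-01] [-1.79999689e+02  9.86230380e-03 -1.94778837e-01] 0.47561209901660956
```

```bash
python3 - <<'E'
from h import *
s=pose()
p,d=optics.grab_frame('side'); a=cv2.resize(p[110:230,280:460],(800,533),interpolation=cv2.INTER_CUBIC)
cv2.imwrite('pics/s3.png',a[:,:,::-1])
p,d=optics.grab_frame('wrist'); cv2.imwrite('pics/w3.png',p[:,:,::-1])
C=cloud('wrist',d,s); ok=d>0
m=ok&(np.hypot(C[...,0]-597,C[...,1]+204)<70)&(abs(C[...,2]-96)<3)
r=cv2.minAreaRect(C[m][:,:2].astype(np.float32));print(r)
print(optics.camera_info('wrist'))
E
```

```text
((623.7271118164062, -207.97683715820312), (13.676193237304688, 34.567623138427734), 84.37483978271484)
{'camera_matrix': array([[276.88870002,   0.        , 320.5357044 ],
       [  0.        , 276.88870002, 197.89766904],
       [  0.        ,   0.        ,   1.        ]]), 'mount': array([[ 6.09300709e-04, -9.71032880e-01, -2.38945130e-01,
         6.71074716e+01],
       [ 9.99999661e-01,  4.59387650e-04,  6.83085652e-04,
        -9.18586699e-01],
       [-5.53530186e-04, -2.38945465e-01,  9.71032831e-01,
        -2.04265865e+02],
       [ 0.00000000e+00,  0.00000000e+00,  0.00000000e+00,
         1.00000000e+00]])}
```

View pics/s3.png

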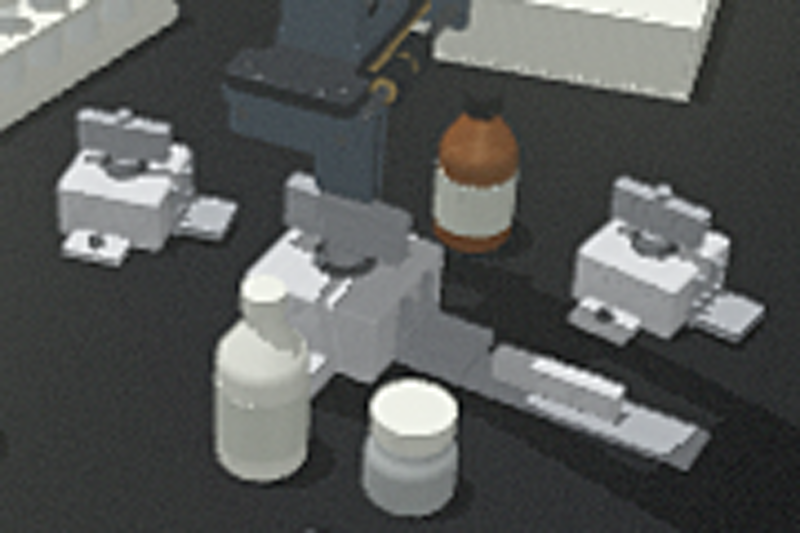

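```bash
python3 - <<'E'
from h import *
s=pose()
def proj(X,cam):
    c=optics.camera_info(cam);K=c['camera_matrix']
    if cam=='wrist':
        M=np.linalg.inv(T_tool(s)@c['mount']); q=M[:3,:3]@X+M[:3,3]
    else: q=c['R']@X+c['t']
    return (K@q/q[2])[:2].round(1)
tcp=s['ee_pos']
for c in('side','wrist'):
  for dz in(0,19,40,60): print(c,dz,proj(tcp+[0,0,dz],c))
print('crop side', (proj(tcp,'side')-[280,110])*4.444)
for X in ([561.5,-202.5,96],[641.5,-209.5,96],[601.5,-206,96]): print(X,(proj(np.array(X),'side')-[280,110])*4.444,proj(np.array(X),'wrist'))
p=cv2.imread('pics/w3.png'); cv2.imwrite('pics/w3c.png',cv2.resize(p[150:310,200:440],(780,520),interpolation=cv2.INTER_CUBIC))
E
```

```text
side 0 [356.8 163. ]
side 19 [357.  157.2]
side 40 [357.3 150.6]
side 60 [357.6 144.1]
wrist 0 [321.5 219. ]
wrist 19 [321.6 227.4]
wrist 40 [321.8 238.8]
wrist 60 [322.  252.3]
crop side [341.2992 235.532 ]
[561.5, -202.5, 96] [401.7376 214.6452] [317.3 285.3]
[641.5, -209.5, 96] [283.0828 173.316 ] [327.5 172.2]
[601.5, -206, 96] [341.7436 193.7584] [322.1 231.6]
```

View pics/w3c.png

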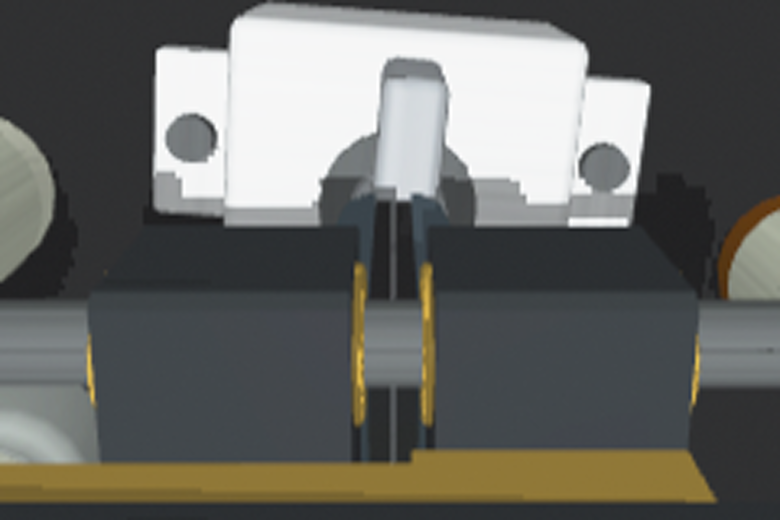

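```bash
python3 - <<'E'
from h import *
print(env.grasp_offset)
s=pose()
p,d=optics.grab_frame('side'); C=cloud('side',d)
for v in range(134,172,2): print(v,p[v,357],C[v,357].round(0),C[v,363].round(0))
p,d=optics.grab_frame('wrist'); C=cloud('wrist',d,s)
for v in range(205,226,2): print(v,[C[v,u].round(0).tolist() for u in(308,318,321,330)])
E
```

```text
18.8
134 [47 50 50] [ 566. -117.  217.] [ 566. -154.  196.]
136 [47 51 52] [ 565. -115.  213.] [ 565. -154.  191.]
138 [69 78 84] [ 566. -119.  205.] [ 583. -196.  155.]
140 [70 77 80] [ 568. -123.  197.] [ 582. -195.  150.]
142 [72 79 79] [ 567. -121.  193.] [ 582. -196.  144.]
144 [67 76 83] [ 567. -124.  185.] [ 582. -197.  138.]
146 [69 77 81] [ 568. -125.  178.] [ 580. -194.  133.]
148 [65 75 79] [ 598. -196.  121.] [ 581. -196.  126.]
150 [66 74 79] [ 598. -197.  114.] [ 583. -202.  116.]
152 [66 75 80] [ 596. -194.  110.] [ 582. -200.  111.]
154 [81 85 88] [ 598. -199.  100.] [ 581. -197.  107.]
156 [111 115 118] [ 598. -199.   94.] [ 583. -205.   95.]
158 [110 112 115] [ 598. -199.   87.] [ 581. -201.   92.]
160 [110 111 115] [ 598. -201.   79.] [ 582. -202.   84.]
162 [109 112 115] [ 599. -203.   72.] [ 579. -197.   82.]
164 [111 115 118] [ 597. -200.   68.] [ 579. -198.   75.]
166 [106 113 113] [ 597. -199.   62.] [ 578. -196.   70.]
168 [113 117 121] [ 595. -196.   58.] [ 585. -212.   51.]
170 [72 72 75] [ 594. -195.   52.] [ 579. -200.   54.]
205 [[608.0, -195.0, 53.0], [
[... 360 characters left out ...]

213 [[619.0, -197.0, 110.0], [617.0, -203.0, 105.0], [614.0, -205.0, 96.0], [618.0, -211.0, 109.0]]
215 [[619.0, -198.0, 113.0], [617.0, -203.0, 108.0], [613.0, -205.0, 94.0], [618.0, -211.0, 112.0]]
217 [[618.0, -198.0, 117.0], [617.0, -203.0, 113.0], [612.0, -205.0, 96.0], [619.0, -210.0, 118.0]]
219 [[639.0, -201.0, 184.0], [617.0, -204.0, 118.0], [610.0, -205.0, 96.0], [618.0, -210.0, 121.0]]
221 [[639.0, -201.0, 186.0], [617.0, -204.0, 121.0], [609.0, -205.0, 96.0], [619.0, -210.0, 125.0]]
223 [[639.0, -201.0, 188.0], [617.0, -204.0, 124.0], [607.0, -205.0, 96.0], [619.0, -210.0, 129.0]]
225 [[639.0, -201.0, 189.0], [617.0, -204.0, 126.0], [607.0, -205.0, 98.0], [619.0, -210.0, 131.0]]
```

Both views show the shut fingertips just above the bar at about 98 mm, although the reported TCP height is 66. So the tips seem to end about 30 mm short of the reported TCP. I'll reopen, lower a little, and check with force and depth.

Call:
send_rows(targets=[[[0,0,-0.06,0,0,0,0],[0,0,0,0,0,0,0],[0,0,0,0,0,0,0],[0,0,0,0,0,0,0],[0,0,0,0,0,-0.03,0],[0,0,0,0,0,-0.03,0],[0,0,0,0,0,0,0]]])

```text
time_s: 5.4
ee_pos: [599.5, -205.4, 52.6]
ee_rot: [-180.0, 0.2, -5.6]
force: [0.1, 0.2, -0.4]
gripper_width: 45.7
gripper_force: 0.0
```

```bash
python3 - <<'E'
from h import *
s=pose(); print(s['ee_pos'],s['force'],s['gripper_width'])
p,d=optics.grab_frame('wrist'); C=cloud('wrist',d,s)
# finger points: in tool frame
T=np.linalg.inv(T_tool(s)); Q=C@T[:3,:3].T+T[:3,3]
m=(d>0)&(abs(Q[...,1])<60)&(abs(Q[...,0])<18)&(Q[...,2]>-70)
for y in range(-36,37,4):
    k=m&(abs(Q[...,1]-y)<2); print(y,k.sum(),np.percentile(Q[k][:,2],[1,50,90,99]).round(0) if k.any() else '')
p,d=optics.grab_frame('side'); cv2.imwrite('pics/s4.png',cv2.resize(p[110:200,300:420],(800,600),interpolation=cv2.INTER_CUBIC)[:,:,::-1])
E
```

```text
[ 599.49973174 -205.35496957   52.61347194] [ 0.06620006  0.23090698 -0.42223683] 45.74599371735398
-36 72 [-66.   3.   4.   4.]
-32 148 [-70.   2.   4.   4.]
-28 295 [-69.   2.   4.   4.]
-24 553 [-69. -40.   4.   4.]
-20 221 [-1.  3.  4.  4.]
-16 216 [-1.  1.  4.  4.]
-12 215 [-9. -0.  2.  4.]
-8 158 [-42.  -8.   1.   2.]
-4 175 [-50. -43. -42. -41.]
0 199 [-50. -43. -42. -42.]
4 172 [-50. -43. -42. -41.]
8 118 [-49. -10.  -0.   1.]
12 197 [-9. -0.  1.  3.]
16 222 [-1.  0.  3.  4.]
20 319 [-69.   2.   4.   4.]
24 522 [-69. -38.   4.   4.]
28 184 [-70.   2.   4.   4.]
32 102 [-68.   3.   4.   4.]
36 76 [2. 3. 4. 4.]
```

View pics/s4.png

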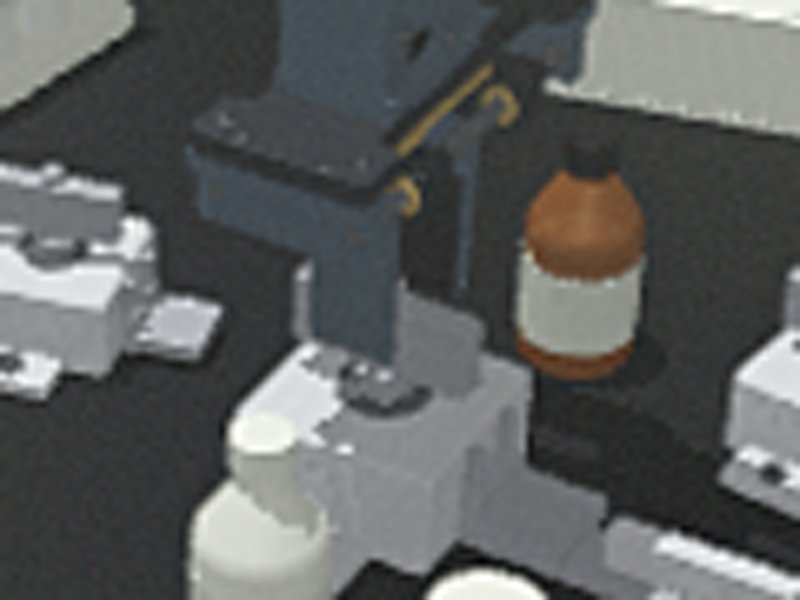

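```bash
python3 - <<'E'
from h import *
for px in ((347.5,161.5),(353,164),(358,164.5)):
  o,d=ray('side',px); 
  for y in(-182,-174): print(px,(o+d[0]*(y-o[1])/d[0][1]).round(1))
E
```

```text
(347.5, 161.5) [ 616.9 -182.    80.8]
(347.5, 161.5) [ 613.3 -174.    87.1]
(353, 164) [ 601. -182.   78.]
(353, 164) [ 597.5 -174.    84.3]
(358, 164.5) [ 586.8 -182.    81.1]
(358, 164.5) [ 583.5 -174.    87.4]
```

Call:
send_rows(targets=[[[0,0,0,0.008,-0.003,-0.03,0],[0,0,0,0,0,-0.025,0.3],[0,0,0,0,0,0,1],[0,0,0,0,0,0,1],[0,0,0,0,0,0,1],[0,0,0,0,0,0,1]]], grip_force=25)

```text
time_s: 6.1
ee_pos: [602.2, -207.0, 43.2]
ee_rot: [179.9, -0.0, -5.6]
force: [0.3, -1.6, -0.0]
gripper_width: 14.3
gripper_force: 25.0
```

Gripped the nut (14.3 mm). Try anticlockwise.

Call:
send_rows(targets=[[[0,0,0.04,0,0,0,1],[0,0,0.04,0,0,0,1],[0,0,0,0,0,0,1]]])

```text
time_s: 6.4
ee_pos: [602.2, -206.9, 43.2]
ee_rot: [180.0, -0.0, 1.5]
force: [-0.5, -2.7, -0.9]
gripper_width: 14.1
gripper_force: 25.3
```

```bash
python3 -c "
from h import *
s=pose(); print(s['torque'],s['effort'],s['ee_rot'],s['gripper_width'],s['force'])"
```

```text
[-0.42769527  0.10552478 -0.85400966] [  2.70494185 -49.42621708 -20.25725484   0.34762197   0.1623721
  -1.13464862] [ 1.79968974e+02 -3.48218280e-02  1.46110568e+00] 14.14310993898571 [-0.48347575 -2.70158984 -0.93303687]
```

Resistance of 0.85 N m after 7° suggests a stop. Try clockwise.

Call:
send_rows(targets=[[[0,0,-0.05,0,0,0,1],[0,0,-0.06,0,0,0,1],[0,0,-0.06,0,0,0,1],[0,0,-0.06,0,0,0,1],[0,0,0,0,0,0,1]]])

```text
time_s: 6.9
ee_pos: [602.1, -207.3, 43.2]
ee_rot: [179.9, -0.0, -19.1]
force: [-0.5, -3.6, 0.2]
gripper_width: 13.7
gripper_force: 25.0
```

```bash
python3 -c "
from h import *
s=pose(); print(s['torque'],s['effort'],s['ee_rot'],s['gripper_width'],s['force'])"
```

```text
[-0.80370069  0.12094238 -0.06460434] [  3.28987464 -49.45351481 -20.14200389   1.20463841   0.23482639
   0.26770988] [ 1.79903825e+02 -3.92033769e-02 -1.91065792e+01] 13.709858760184613 [-0.50862753 -3.6173671   0.18793392]
```

Call:
send_rows(targets=[[[0,0,-0.085,0,0,0,1],[0,0,-0.085,0,0,0,1],[0,0,-0.085,0,0,0,1],[0,0,-0.085,0,0,0,1],[0,0,-0.085,0,0,0,1],[0,0,-0.085,0,0,0,1],[0,0,0,0,0,0,1]]])

```text
time_s: 7.6
ee_pos: [601.2, -208.4, 43.2]
ee_rot: [179.8, -0.1, -65.0]
force: [-3.7, -8.1, 0.4]
gripper_width: 14.0
gripper_force: 25.0
```

```bash
python3 - <<'E'
from h import *
s=pose(); print(s['torque'],s['ee_rot'],s['gripper_width'],s['force'])
p,d=optics.grab_frame('top'); C=cloud('top',d)
d0=np.load('top0.npy');C0=cloud('top',d0)
for n,c,dd in(('before',C0,d0),('now',C,d)):
    m=(dd>0)&(abs(c[...,0]-527)<10)&(abs(c[...,1]+199)<14); print(n,np.percentile(c[m][:,2],[5,50,95]).round(1))
E
```

```text
[-1.04698762  0.43349344 -0.1139067 ] [ 1.79844189e+02 -1.27515449e-01 -6.49892923e+01] 14.033697677151803 [-3.68465094 -8.09834457  0.43368507]
before [14.4 17.5 21.1]
now [195.3 197.3 199.9]
```

Clockwise gives freely: a reverse thread, now at about −1 rad. Release, rise, and go look at the straightedge.

Call:
send_rows(targets=[[[0,0,0,0,0,0,-1],[0,0,0,0,0,0,-1],[0,0,0,0,0,0,-1],[0,0,0,0,0,0.24,-0.5],[0,0,0.085,0,0,0.24,-0.3],[0,0,0.085,0,0,0.24,0],[0,0,0.085,-0.12,0.01,0,0],[0,0,0.085,-0.2,0.01,0,0],[0,0,0.085,-0.2,0.01,0,0],[0,0,0.085,-0.2,0.01,0,0],[0,0,0.085,-0.1,0.01,0,0],[0,0,0.08,0,0,0,0]]])

```text
time_s: 8.85
ee_pos: [435.3, -195.3, 187.6]
ee_rot: [-180.0, 0.0, -3.9]
force: [0.2, -0.2, 0.2]
gripper_width: 45.8
gripper_force: 0.0
```

Call:
send_rows(targets=[[[0,0,0,0,0,0,0],[0,0,0,0,0,0,0]]])

```text
time_s: 9.05
ee_pos: [438.5, -196.1, 187.3]
ee_rot: [180.0, -0.0, -4.4]
force: [-0.1, 0.1, -0.1]
gripper_width: 45.8
gripper_force: 0.0
```

```bash
python3 - <<'E'
from h import *
s=pose(); print(s['ee_pos'],s['ee_rot'],s['gripper_width'],s['time_s'])
p,d=optics.grab_frame('top'); cv2.imwrite('pics/t5.png',p[:,:,::-1]); Ct=cloud('top',d)
pw,dw=optics.grab_frame('wrist'); cv2.imwrite('pics/w5.png',pw[:,:,::-1]); Cw=cloud('wrist',dw,s)
def rect(C,m,n):
    q=C[m][:,:2].astype(np.float32); r=cv2.minAreaRect(q); print(n,m.sum(),np.round(r[0],1),np.round(r[1],1),round(r[2],1),C[m][:,2].mean().round(1))
for c,C,D in(('top',Ct,d),('wrist',Cw,dw)):
    near=(D>0)&(np.hypot(C[...,0]-600,C[...,1]+206)<60)
    try:
        rect(C,near&(C[...,2]>86)&(C[...,2]<102),c+' nut'); rect(C,near&(abs(C[...,2]-50)<4),c+' block')
    except Exception as e: print(c,e)
    m=(D>0)&(abs(C[...,0]-527)<8)&(abs(C[...,1]+199)<12); print(c,'foot',np.percentile(C[m][:,2],[5,50,95]).round(1) if m.any() else '')
# pillars: glass in top image
hsv=cv2.cvtColor(p,cv2.COLOR_RGB2HSV); g=(cv2.inRange(hsv,(45,60,40),(85,255,255))>0)
g[:, :160]=0; g[:150]=0; g[:, 300:]=0
n,l,st,ce=cv2.connectedComponentsWithStats(g.astype(np.uint8)); k=1+st[1:,4].argmax(); v,u=np.where(l==k)
q=atz('top',np.c_[u,v],16)[:,:2].astype(np.float32); r=cv2.minAreaRect(q); print('glass',r, cv2.boxPoints(r).round(1).tolist())
for c in('top','wrist'):
  for r in optics.silhouettes(c,'rule_mid')[:1]:
    C=Ct if c=='top' else Cw; D=d if c=='top' else dw
    m=r['mask']&(D>0); 
    rect(C,m&(C[...,2]<12),c+' blade'); rect(C,m&(C[...,2]>20)&(C[...,0]<505),c+' rib')
  for r in optics.place_of(c,'rule_mid')[:1]: print(c,r['conf'],atz(c,r['at'],12.5,s).round(1))
E
```

```text
[ 438.52215949 -196.13473116  187.27986543] [ 1.79999518e+02 -4.11404125e-02 -4.36112691e+00] 45.79144189132622 9.05
top nut 191 [ 598.9 -202.6] [12.7 80.4] 25.0 95.1
top block 987 [ 595.3 -202.6] [89.6 97.4] 85.4 49.5
top foot [22.4 26.  29.3]
wrist nut 1440 [ 600.9 -206.2] [14.7 80.1] 25.1 95.1
wrist block 4780 [ 595.5 -205.7] [89.8 94.5] 85.7 49.7
wrist foot [25.1 26.3 27.6]
glass ((662.881103515625, 248.7259521484375), (86.56204986572266, 125.81156158447266), 12.771771430969238) [[606.7999877929688, 300.5], [634.5999755859375, 177.8000030517578], [719.0, 196.89999389648438], [691.2000122070312, 319.6000061035156]]
top blade 150 [ 437.4 -191.8] [ 31.3 138.3] 86.7 4.4
top rib 37 [ 480.7 -176.9] [17.  53.6] 21.4 32.3
top 0.61 [[ 456.4 -193.2   12.5]]
wrist blade 1677 [ 439.4 -194. ] [ 33.1 140.6] 84.8 4.7
wrist rib 541 [ 458.5 -195.5] [11.9 79. ] 85.4 24.4
wrist 0.96 [[ 456.1 -198.9   12.5]]
```

Call:
send_rows(targets=[[[0,0,0,0.04,0.008,-0.2,0],[0,0,0,0,0,-0.23,0],[0,0,0,0,0,-0.23,0],[0,0,0,0,0,-0.2,0],[0,0,0,0,0,-0.06,0],[0,0,0,0,0,-0.06,0],[0,0,0,0,0,0,0],[0,0,0,0,0,0,0]]])

```text
time_s: 10.15
ee_pos: [446.4, -194.8, -8.9]
ee_rot: [180.0, 0.0, -4.3]
force: [0.9, -0.6, 0.1]
gripper_width: 45.7
gripper_force: 0.0
```

```bash
python3 - <<'E'
from h import *
s=pose(); print(s['ee_pos'],s['force'])
p,d=optics.grab_frame('side'); cv2.imwrite('pics/s6.png',cv2.resize(p[110:230,320:480],(800,600),interpolation=cv2.INTER_CUBIC)[:,:,::-1])
E
```

```text
[ 446.40996953 -194.76401405   -8.85155118] [ 0.91360703 -0.59304005  0.10542143]
```

View pics/s6.png

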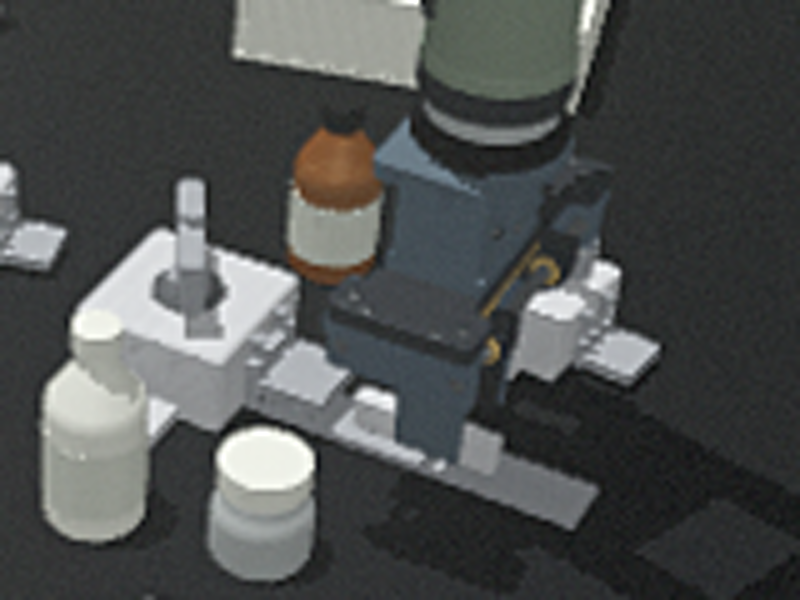

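The fingers straddle the rib with tips at about 20 mm, and the nut is turned and the jaw raised. Lower about 10 mm more and close.

Call:
send_rows(targets=[[[0,0,0,0,0,-0.03,0],[0,0,0,0,0,-0.025,0],[0,0,0,0,0,0,1],[0,0,0,0,0,0,1],[0,0,0,0,0,0,1],[0,0,0,0,0,0,1],[0,0,0,0,0,0,1]]], grip_force=25)

```text
time_s: 10.9
ee_pos: [446.3, -194.8, -19.8]
ee_rot: [180.0, -0.0, -4.2]
force: [0.5, -0.4, 0.6]
gripper_width: 11.9
gripper_force: 25.0
```

Call:
send_rows(targets=[[[0,0,0,0,0,0.008,1],[0,0,0,-0.06,0.005,0,1],[0,0,0,-0.1,0.008,0,1],[0,0,0,-0.1,0.008,0,1],[0,0,0,-0.1,0.008,0,1],[0,0,0,0,0,0,1]]])

```text
time_s: 11.5
ee_pos: [369.6, -187.3, -18.8]
ee_rot: [-179.9, 0.3, -4.3]
force: [0.1, 0.5, -1.4]
gripper_width: 11.7
gripper_force: 25.0
```

Straightedge is out from under the jaw. Lift it, turn, and carry it towards the board.

Call:
send_rows(targets=[[[0,0,0,0,0,0.2,1],[0,0,0,0,0,0.22,1],[0,0,0.05,0,0,0.22,1],[0,0,0.09,0,0,0.2,1],[0,0,0.09,0.12,0.16,0.02,1],[0,0,0.09,0.15,0.19,0,1],[0,0,0.09,0.15,0.19,0,1],[0,0,0.09,0.15,0.19,0,1],[0,0,0.09,0.15,0.19,0,1],[0,0,0.09,0.15,0.19,0,1],[0,0,0.09,0.15,0.19,0,1],[0,0,0.09,0.15,0.19,0,1]]])

```text
time_s: 12.7
ee_pos: [609.2, 111.1, 153.4]
ee_rot: [180.0, 0.0, 73.5]
force: [1.1, -0.6, -0.8]
gripper_width: 12.0
gripper_force: 25.0
```

Call:
send_rows(targets=[[[0,0,0.09,0.1,0.14,0,1],[0,0,0.09,0,0,0,1],[0,0,0.09,0,0,0,1],[0,0,0.06,0,0,0,1],[0,0,0,0,0,0,1],[0,0,0,0,0,0,1]]])

```text
time_s: 13.3
ee_pos: [628.1, 137.2, 153.4]
ee_rot: [-180.0, -0.0, 102.7]
force: [-0.7, -0.6, -1.5]
gripper_width: 11.7
gripper_force: 25.0
```

```bash
cat > edge.py <<'E'
from h import *
s=pose(); print(s['ee_pos'],s['ee_rot'],s['time_s'],s['gripper_width'])
p,d=optics.grab_frame('wrist'); cv2.imwrite('pics/w7.png',p[:,:,::-1]); C=cloud('wrist',d,s)
hsv=cv2.cvtColor(p,cv2.COLOR_RGB2HSV); g=cv2.inRange(hsv,(45,70,30),(85,255,255))
n,l,st,ce=cv2.connectedComponentsWithStats(g); k=1+st[1:,4].argmax(); m=(l==k)
v,u=np.where(m); q=atz('wrist',np.c_[u,v],16,s)[:,:2].astype(np.float32)
r=cv2.minAreaRect(q); print('glass',r[0],r[1],r[2],cv2.boxPoints(r).round(1).tolist(), 'z',np.median(C[m&(d>0)][:,2]))
# tool-frame heights of held rule
T=np.linalg.inv(T_tool(s)); Q=C@T[:3,:3].T+T[:3,3]
mm=(d>0)&(abs(Q[...,1])<30)&(Q[...,2]>-60)&(Q[...,2]<-10)&(Q[...,0]>20)&(Q[...,0]<140)
if mm.any():
    z=Q[mm][:,2]; print(np.histogram(z,bins=np.arange(-60,-8,4)))
    k=mm&(Q[...,2]>-30); print('blade tool rect',cv2.minAreaRect(Q[k][:,:2].astype(np.float32)),Q[k][:,2].mean())
E
python3 edge.py
```

```text
[628.13591349 137.18235217 153.42899512] [-1.79994596e+02 -3.85301418e-03  1.02748240e+02] 13.3 11.730502771977074
glass (663.8006591796875, 247.26673889160156) (89.70661163330078, 128.55758666992188) 12.785717964172363 [[605.7999877929688, 300.0], [634.2999877929688, 174.6999969482422], [721.7999877929688, 194.5], [693.2999877929688, 319.8999938964844]] z 15.452650355789388
(array([   0,    0,    0,  619,  483,    4,   16,    3, 3425, 1917,    2,
          0]), array([-60, -56, -52, -48, -44, -40, -36, -32, -28, -24, -20, -16, -12]))
blade tool rect ((61.43186950683594, 0.4049720764160156), (32.1278190612793, 82.84614562988281), 89.99137878417969) -24.237200899669205
```

View pics/w7.png

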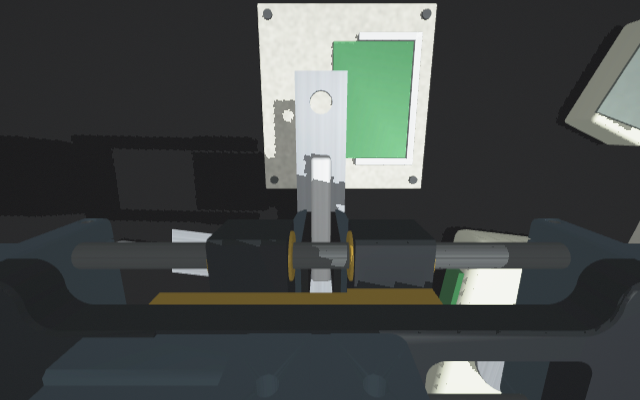

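Call:
send_rows(targets=[[[0,0,0,-0.063,0.207,0,1],[0,0,0,-0.063,0.208,0,1],[0,0,0,0,0,-0.2,1],[0,0,0,0,0,-0.22,1],[0,0,0,0,0,-0.2,1],[0,0,0,0,0,-0.06,1],[0,0,0,0,0,-0.05,1],[0,0,0,0,0,-0.02,1],[0,0,0,0,0,0,1],[0,0,0,0,0,0,1]]])

```text
time_s: 14.35
ee_pos: [604.2, 220.5, 5.4]
ee_rot: [179.8, -0.0, 102.8]
force: [0.9, -0.2, -1.5]
gripper_width: 11.7
gripper_force: 25.0
```

```bash
sed -i 's/w7.png/w8.png/' edge.py; python3 edge.py
```

```text
[604.21891717 220.45034837   5.43730806] [ 1.79806669e+02 -2.26854988e-02  1.02841620e+02] 14.35 11.677075560562763
glass (659.4940795898438, 265.5034484863281) (89.88322448730469, 91.51239013671875) 12.766761779785156 [[605.5999755859375, 300.20001220703125], [625.7999877929688, 210.89999389648438], [713.4000244140625, 230.8000030517578], [693.2000122070312, 320.1000061035156]] z 15.544958227630445
(array([   0,    0,    0,  606,  494,    4,   16,    3, 3453, 1886,    2,
          2]), array([-60, -56, -52, -48, -44, -40, -36, -32, -28, -24, -20, -16, -12]))
blade tool rect ((61.430057525634766, 7.145249366760254), (45.67207336425781, 82.86238098144531), 89.94695281982422) -22.767295634111274
```

Call:
send_rows(targets=[[[0,0,0,-0.007,-0.001,-0.035,1],[0,0,0,0,0,-0.025,1],[0,0,0,0,0,0,1],[0,0,0,0,0,-0.005,1],[0,0,0,0,0,0,1]]])

```text
time_s: 14.9
ee_pos: [601.5, 219.9, -9.5]
ee_rot: [-180.0, 0.0, 102.9]
force: [0.7, 0.8, -1.6]
gripper_width: 11.6
gripper_force: 25.0
```

Call:
send_rows(targets=[[[0,0,0,0,0,-0.003,1],[0,0,0,0,0,0,1]]])

```text
time_s: 15.1
ee_pos: [601.7, 220.0, -9.7]
ee_rot: [180.0, -0.0, 102.9]
force: [0.3, 0.5, -1.2]
gripper_width: 11.8
gripper_force: 25.0
```

Call:
send_rows(targets=[[[0,0,0,0,0,-0.003,1],[0,0,0,0,0,0,1]]])

```text
time_s: 15.3
ee_pos: [601.7, 220.0, -9.8]
ee_rot: [180.0, -0.0, 102.9]
force: [-1.5, -0.4, 4.7]
gripper_width: 11.2
gripper_force: 25.0
```

Call:
send_rows(targets=[[[0,0,0,0.007,0.0015,0,1],[0,0,0,0.007,0.0015,0,1],[0,0,0,0.006,0.0015,0,1],[0,0,0,0,0,0,1]]])

```text
time_s: 15.7
ee_pos: [604.5, 220.6, -9.8]
ee_rot: [-179.9, -0.0, 102.9]
force: [-4.3, -0.9, 6.7]
gripper_width: 11.9
gripper_force: 25.0
```

Call:
send_rows(targets=[[[0,0,0,0.004,0.001,0,1],[0,0,0,0,0,0,1]]])

```text
time_s: 15.9
ee_pos: [605.1, 220.8, -9.7]
ee_rot: [-179.9, 0.0, 102.9]
force: [-3.6, -0.7, 6.3]
gripper_width: 11.8
gripper_force: 25.0
```

Call:
send_rows(targets=[[[0,0,0,0.004,0.001,0,1],[0,0,0,0,0,0,1]]])

```text
time_s: 16.1
ee_pos: [606.0, 221.0, -9.8]
ee_rot: [-179.9, 0.0, 102.9]
force: [-5.1, -1.8, 5.8]
gripper_width: 11.6
gripper_force: 25.0
```

Call:
send_rows(targets=[[[0,0,0,0.004,0.001,0,1],[0,0,0,0,0,0,1]]])

```text
time_s: 16.3
ee_pos: [606.8, 221.2, -9.7]
ee_rot: [-179.9, 0.0, 102.9]
force: [-4.5, -0.5, 6.3]
gripper_width: 12.0
gripper_force: 25.0
```

Call:
send_rows(targets=[[[0,0,0,0.004,0.001,0,1],[0,0,0,0,0,0,1]]])

```text
time_s: 16.5
ee_pos: [606.8, 221.2, -9.8]
ee_rot: [-179.8, 0.0, 102.9]
force: [-6.5, -1.6, 8.2]
gripper_width: 11.7
gripper_force: 25.0
```

Call:
send_rows(targets=[[[0,0,0,0.005,0.001,0,1],[0,0,0,0.004,0.001,0,1],[0,0,0,0,0,0,1]]])

```text
time_s: 16.8
ee_pos: [606.7, 221.2, -9.7]
ee_rot: [-179.6, 0.0, 102.8]
force: [-9.7, -1.8, 12.3]
gripper_width: 11.8
gripper_force: 25.0
```

```bash
python3 -c "
from h import *
s=pose(); print(s['torque'],s['ee_rot'],s['force'],s['ee_pos'])"
```

```text
[-0.34281428  1.59214746 -0.04495438] [-1.79568865e+02  8.30064941e-03  1.02846633e+02] [-9.69864769 -1.76109875 12.33549963] [606.74579454 221.18047743  -9.6970093 ]
```

Call:
send_rows(targets=[[[0,0,0,-0.006,-0.0013,0.001,1],[0,0,0,0,0,0,1],[0,0,0,0,0,0,0.4],[0,0,0,0,0,0,0.4],[0,0,0,0,0,0,0.2],[0,0,0,0,0,0,0.2]]])

```text
time_s: 17.4
ee_pos: [609.6, 221.8, -10.5]
ee_rot: [180.0, 0.0, 102.9]
force: [0.2, 0.2, 0.3]
gripper_width: 36.3
gripper_force: 0.0
```

Call:
send_rows(targets=[[[0,0,0,0,0,0.05,0.2],[0,0,0,0,0,0.15,0.2],[0,0,0,0,0,0.2,0.2],[0,0,0,0,0,0.2,0.2],[0,0,0,-0.1,-0.2,0.1,0.2],[0,0,0,-0.1,-0.2,0,0.2],[0,0,0,0,0,0,0.2],[0,0,0,0,0,0,0.2],[0,0,0,0,0,0,0.2]]])

```text
time_s: 18.3
ee_pos: [570.0, 142.4, 129.9]
ee_rot: [179.9, -0.0, 102.9]
force: [1.1, -1.2, 0.3]
gripper_width: 36.4
gripper_force: 0.0
```

```bash
python3 - <<'E'
from h import *
s=pose(); print(s['ee_pos'],s['force'],s['time_s'],s['gripper_width'])
p,d=optics.grab_frame('wrist'); cv2.imwrite('pics/w9.png',cv2.resize(p[0:240,180:500],(800,600),interpolation=cv2.INTER_CUBIC)[:,:,::-1]); C=cloud('wrist',d,s)
n=np.array([.9752,.2214]);t=np.array([-.2214,.9752]); e=np.array([619.9,237.3])
a=(C[...,:2]-e)@n; b=(C[...,:2]-e)@t; z=C[...,2]; ok=(d>0)&(a>-60)&(a<80)&(b>-100)&(b<110)
m=ok&(z>22)&(z<40); print('rib',cv2.minAreaRect(np.c_[a,b][0:0].astype(np.float32)) if 0 else cv2.minAreaRect(np.c_[a[m],b[m]].astype(np.float32)),z[m].mean())
for bb in range(-60,100,20):
    k=ok&(abs(b-bb)<4); print(bb,[(x,np.median(z[k&(abs(a-x)<2)]).round(1) if (k&(abs(a-x)<2)).any() else None) for x in(-40,-28,-20,-4,4,20)])
pt,dt=optics.grab_frame('top')
print('moved depth', )
E
```

```text
[569.96021521 142.43068425 129.92608027] [ 1.11978352 -1.2125081   0.29783166] 18.3 36.40028742437032
rib ((-16.138757705688477, 0.1321563720703125), (12.387786865234375, 78.4636459350586), 0.11282321065664291) 33.45086496523042
-60 [(-40, np.float64(284.1)), (-28, np.float64(284.5)), (-20, np.float64(284.7)), (-4, np.float64(284.7)), (4, np.float64(255.4)), (20, np.float64(15.1))]
-40 [(-40, np.float64(260.0)), (-28, np.float64(259.6)), (-20, np.float64(19.2)), (-4, np.float64(279.2)), (4, np.float64(263.1)), (20, np.float64(15.4))]
-20 [(-40, np.float64(9.7)), (-28, np.float64(14.7)), (-20, np.float64(33.6)), (-4, np.float64(14.5)), (4, np.float64(15.4)), (20, np.float64(15.5))]
0 [(-40, np.float64(9.3)), (-28, np.float64(14.5)), (-20, np.float64(33.4)), (-4, np.float64(14.6)), (4, np.float64(15.1)), (20, np.float64(15.4))]
20 [(-40, np.float64(9.1)), (-28, np.float64(14.2)), (-20, np.float64(33.5)), (-4, np.float64(14.5)), (4, np.float64(15.5)), (20, np.float64(15.6))]
40 [(-40, np.float64(9.4)), (-28, np.float64(14.8)), (-20, np.float64(25.9)), (-4, np.float64(14.5)), (4, np.float64(15.4)), (20, np.float64(15.3))]
60 [(-40, np.float64(9.6)), (-28, np.float64(14.4)), (-20, np.float64(14.6)), (-4, np.float64(14.2)), (4, np.float64(15.4)), (20, np.float64(15.4))]
80 [(-40, np.float64(9.5)), (-28, np.float64(14.4)), (-20, np.float64(14.0)), (-4, np.float64(14.6)), (4, np.float64(9.5)), (20, np.float64(9.4))]
moved depth
```

View pics/w9.png

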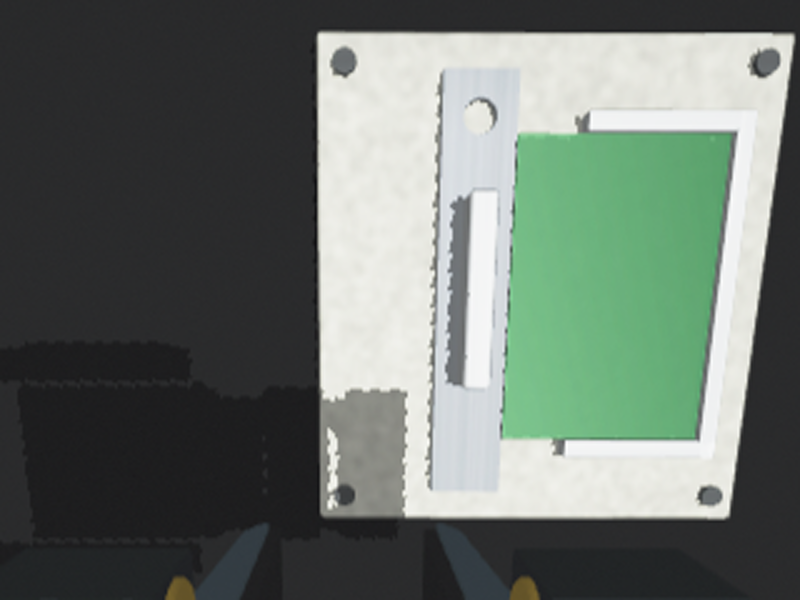

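The picture shows the straightedge flat on the board, flush along the glass edge (crop column ~510, rows 130–440) and extending past both ends.

```bash
python3 -c "
from workcell import env
print(env.job_done())"
```

```text
the job is handed in; nothing more can be done
None
```

I handed the job in at about 18 s: the wing nut had a reverse thread and is loosened by about 1.04 rad, the clamp is left open, and the straightedge lies flat on the board, flush against the glass plate's free edge and covering all of it (no final check image of the bystanders was taken).

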